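# Pin the turntable and find its loose bolt

### The job

Lock the painting turntable by putting its pin fully home through the hole in the ear and letting go of it; then tap the heads of the three bolts with the fingers, one after the other from the robot's left to its right, to find the loose one, which sinks. Take the loose bolt's hinged cap by its tab, lift it to about 45 degrees or more, and finish while still holding it there, the other caps shut and the pin still home. Leave the other things on the table alone.

Things in the scene. Friction and masses are not known exactly. Their poses are not given: they have to be found in the camera images.
- turntable: Turntable: aluminium deck 150 (x) x 260 mm (y), top 54 mm above the table, turning stiffly on a fixed steel foot. Origin: centre of the foot, on the table. z up, x away from the robot, y along the row of bolts to the robot's left. The middle bolt is over the origin, the others 80 mm either side. An ear 50 x 50 x 12 mm sticks out of its right-hand (-y) short side.
- holder: Wooden block 70 x 70 x 50 mm with an upright 13 mm hole in which the pin starts; origin centre of its underside.
- pin_hole (a point): Centre of the round 13 mm hole in the turntable's ear, at the ear's top face, 54 mm above the table; axes as the turntable. It goes on down to the table through a lug of the foot below; the two holes start in line, and the pin through both locks the deck.
- pin_grip (a point): The loose locking pin, centre of its round black grip (18 mm across, 40 mm tall, axis z). Under the grip a collar 27 mm across and 4 mm thick, 20 to 24 mm below this point, then a 10 mm steel shank with a tapered end, 46 mm long. 70 g. It starts upright in the holder, collar resting on it.
- pin_tip (a point): Lower end of the pin's shank, 70 mm below pin_grip. With the pin fully home the collar lies on the ear and the tip is 46 mm below pin_hole.
- bolt1_top (a point): Centre of the top of the left bolt's round steel head (22 mm across), at first 73 mm above the table and 10 mm above its cap. It stands up through the cap's opening. Axes as pin_hole.
- bolt2_top (a point): Centre of the top of the middle bolt's round steel head (22 mm across), at first 73 mm above the table and 10 mm above its cap. It stands up through the cap's opening. Axes as pin_hole.
- bolt3_top (a point): Centre of the top of the right bolt's round steel head (22 mm across), at first 73 mm above the table and 10 mm above its cap. It stands up through the cap's opening. Axes as pin_hole.
- bolt1 (a joint): How far the left bolt has sunk, m: 0 at the start. A tight bolt does not give (under 1 mm); the loose one sinks 6 mm under a push of about 4 N and stays down.
- bolt2 (a joint): How far the middle bolt has sunk, m: 0 at the start. A tight bolt does not give (under 1 mm); the loose one sinks 6 mm under a push of about 4 N and stays down.
- bolt3 (a joint): How far the right bolt has sunk, m: 0 at the start. A tight bolt does not give (under 1 mm); the loose one sinks 6 mm under a push of about 4 N and stays down.
- cap1_tab (a point): Grip point of the lifting tab of the left bolt's cap: upright steel, 14 mm along y, 12 mm along x, top 10 mm above this point, foot 13.5 mm below. The cap is a 46 x 46 mm steel plate 8 mm thick with a 30 mm opening, top 63 mm above the table; tab on its near side; the hinge axis (along y) lies on its far side, when shut 82 mm beyond and 17 mm below this point. The point turns with the cap.
- cap2_tab (a point): Grip point of the lifting tab of the middle bolt's cap: upright steel, 14 mm along y, 12 mm along x, top 10 mm above this point, foot 13.5 mm below. The cap is a 46 x 46 mm steel plate 8 mm thick with a 30 mm opening, top 63 mm above the table; tab on its near side; the hinge axis (along y) lies on its far side, when shut 82 mm beyond and 17 mm below this point. The point turns with the cap.
- cap3_tab (a point): Grip point of the lifting tab of the right bolt's cap: upright steel, 14 mm along y, 12 mm along x, top 10 mm above this point, foot 13.5 mm below. The cap is a 46 x 46 mm steel plate 8 mm thick with a 30 mm opening, top 63 mm above the table; tab on its near side; the hinge axis (along y) lies on its far side, when shut 82 mm beyond and 17 mm below this point. The point turns with the cap.
- cap1 (a joint): Opening angle of the left cap, rad: 0 shut, up to 1.2 (its stop); the tab end rises as it opens. 80 g; it falls shut when let go.
- cap2 (a joint): Opening angle of the middle cap, rad: 0 shut, up to 1.2 (its stop); the tab end rises as it opens. 80 g; it falls shut when let go.
- cap3 (a joint): Opening angle of the right cap, rad: 0 shut, up to 1.2 (its stop); the tab end rises as it opens. 80 g; it falls shut when let go.
- jar: Bystander: white paint jar, 64 mm across, 85 mm tall; origin centre of its underside.
- tape: Bystander: roll of paper tape, 96 mm across, 25 mm high; origin centre of its underside.
- mug: Bystander: white mug, 80 mm across, 90 mm tall; origin centre of its underside.
- sander: Bystander: cork sanding block 110 x 60 x 35 mm; origin centre of its underside.
- brush: Bystander: paint brush lying flat.
Mind the look-alikes: they are no part of the job. Leave any orange look-alike of the part that bears pin_grip alone.

How it is judged:
By the outcome, as a careful person would: the job done as asked, in the order asked, and still so for the second after the job is handed in, while the arm keeps its last pose, push and grip.
It also fails if it takes over 64 s, if anything falls off the work surface, if the arm or the gripper's body presses on something with over 40 N, if the wrist force passes 120 N, or if a joint passes its speed limit or range.

### The arm

A 6-joint arm with a two-finger parallel gripper is mounted at the origin on the work surface. World frame = base frame: x ahead of the robot, y to its left, z up, the work surface at z = 0. Lengths are in m, angles in rad, forces in N, time in s.
With the tool pointing down it reaches from about 0.35 to 0.85 m from the base axis. Payload 8.1 kg.
Tool frame: the origin (TCP) lies at the very end of the fingers, on their centre line; the grasp point (between the pads) lies 19 mm behind it; z points along the fingers, y is the line along which they close (so a half turn about z gives the same grasp; the last joint's range is limited). The gripper opens to 93 mm and grips with 3 to 60 N. Pads are 15 mm wide; open, the fingers measure 128 mm over their backs; the gripper's body (75 mm by 188 mm) begins 65 mm behind the grasp point.
Start: joints at [-1.275, 0.13, 1.488, -0, 1.523, -0.085], TCP at [0.223, -0.557, 0.219] pointing down, gripper open.
Joint ranges: [-2.96, 2.96], [-0.89, 2.26], [0.02, 2.5], [-1.34, 4.48], [0, 2.73], [-2.66, 2.66]. Speed limits (rad/s): [2.39, 2.39, 2.79, 3.14, 3.14, 3.14].

### API

Orientations are given as [roll, pitch, yaw] about the fixed x, y, z axes, in that order (R = Rz(yaw) Ry(pitch) Rx(roll)).
In Python, from rig import robot gives the robot as it stands.
- The arm moves only by the tool jog_arm, never from a script. Its argument "moves" is a list that holds one entry, the list of rows, each a list of 7 numbers: the shift along the tool's x, y, z normalised to -1 to 1, where 1 is 200 mm, then the turn, a rotation vector about the tool's x, y, z normalised to -1 to 1, where 1 is 60 degrees, then the closure, from 0 (fully open) to 1 (shut). In form: [[[x, y, z, ax, ay, az, claw], ...]]. A call has 1 to 5 rows; each row is the pose to reach, as a shift and turn from the pose commanded when the call began, along the tool's axes at that moment; what a row does not reach only later rows make up. A row lasts 1/12 s, in which the tool goes at most 41.7 mm and 7.16 degrees, less where a joint would pass 70% of its speed; a pose out of reach is approached as far as the arm can. A call with a number of a shift or a turn outside -1 to 1 is refused whole. A call with a gripper value outside its range is refused whole. The fingers move at their own pace and stop on an object; "grip_force" is the grip in N (left out, the last holds). Time passes only in rows, so rows that repeat a pose let the fingers close. It gives the time, the measured TCP pose, the force, the opening and the grip force at its end, in the units of the state.
- robot.sense(): the state, without advancing time (a new reading comes with each control period).
- robot.capture(name): name is "side" or "top"; returns a dict with "color" (420x560x3 uint8, red, green, blue), "vertical_fov" (degrees; the focal length in pixels is half the picture's height over the tangent of half this angle, whatever the lens; pixels are square), "cx", "cy" (the principal point, pixels), "dist_coeffs" ([k1, k2, p1, p2, k3] as OpenCV has them; the pictures are not rectified), "rvec" (rotation vector, rad) and "tvec" (3), from world to camera coordinates, as OpenCV has them. Camera axes: x right, y down, z forward; pixel columns grow to the right and rows downward; lengths in m; the calibration is good to about 2 mm. A picture is of the moment at which its call begins. There is no depth.
- robot.hand_in(): hands the job in; it is judged then, once.
The state is a dict: "time": time; "joint_pos": joint angles; "dq": joint speeds; "effort": joint torques, N m; "ee_pos": TCP position; "eef_rot": TCP orientation; "contact_force": force on the tool from outside, world axes, zero at the start; "moment": the same for the moment, N m; "grip_width": finger opening in m; "finger_force": force on a finger pad.
Only numpy, scipy, OpenCV 4.12 (cv2) and the standard library are available. Lean on these libraries where they do the work, as an engineer would, in place of code of your own. Each camera call takes 0.05 s, during which the arm holds its last target. There are 200 camera calls.

## Working session

There is one attempt and no reset: what is moved stays moved. The work goes in short steps, Python scripts to look and compute and a tool call to move; the robot and the scene stay as the last step left them, time stands still between calls to the robot, and variables do not carry over. Pictures are saved under pics/ and viewed, at most 10 in all, crops included, and the job is handed in when it is done.

Besides the shell and the picture viewer there is one more tool, called after ">>>" by a JSON object that holds its "op" and its "data". jog_arm: Moves the arm, as the interface text tells. Its arguments: {"type":"object","properties":{"moves":{"type":"array","items":{"type":"array","items":{"type":"array","items":{"type":"number","minimum":-1,"maximum":1}}}},"grip_force":{"type":"number"}},"required":["moves"]}

```bash
mkdir -p pics
cat > h.py <<'E'
import numpy as np, cv2
from rig import robot
def cam(n):
    c=robot.capture(n); im=c['color']; h=im.shape[0]
    f=h/2/np.tan(np.radians(c['vertical_fov'])/2)
    K=np.array([[f,0,c['cx']],[0,f,c['cy']],[0,0,1]])
    return im,K,np.array(c['dist_coeffs'],float),np.array(c['rvec'],float),np.array(c['tvec'],float)
def ray(C,uv,z):
    im,K,d,r,t=C; R=cv2.Rodrigues(r)[0]
    p=cv2.undistortPoints(np.array(uv,float).reshape(-1,1,2),K,d).reshape(-1,2)
    D=np.c_[p,np.ones(len(p))]@R; o=-R.T@t.ravel()
    return o+D*((z-o[2])/D[:,2])[:,None]
def proj(C,P):
    return cv2.projectPoints(np.array(P,float).reshape(-1,1,3),C[3],C[4],C[1],C[2])[0].reshape(-1,2)
def save(im,n,box=None,s=1):
    if box: im=im[box[1]:box[3],box[0]:box[2]]
    cv2.imwrite('pics/'+n,cv2.resize(im,None,fx=s,fy=s,interpolation=cv2.INTER_CUBIC)[:,:,::-1])
E
python3 - <<'E'
from h import *
for n in('top','side'):
    C=cam(n); save(C[0],n+'0.png'); R=cv2.Rodrigues(C[3])[0]; print(n,C[1][0,0],-R.T@C[4].ravel(),R[2],C[2])
print(robot.sense())
E
```

```text
top 389.62597717807074 [ 0.4452566  -0.02825231  1.02107872] [ 0.15069059 -0.0071535  -0.98855509] [-0.01552046  0.          0.          0.          0.        ]
side 432.96854715189187 [0.45701198 0.60220199 0.75773036] [ 0.1392177  -0.68241746 -0.71758264] [-0.01696761  0.          0.          0.          0.        ]
{'time': 0.1, 'joint_pos': array([-1.27539945e+00,  1.31060287e-01,  1.48916579e+00, -1.91392595e-05,
        1.52299382e+00, -8.53827136e-02]), 'dq': array([-0.00084225, -0.00096631, -0.00231053,  0.00038214,  0.00064349,
        0.00196977]), 'effort': array([ 1.02361450e-03, -5.61341965e+01, -4.93097484e+01,  7.70899700e-02,
        2.91054882e-02, -7.11122561e-05]), 'ee_pos': array([ 0.22286182, -0.55652785,  0.21771001]), 'eef_rot': array([-3.13996971e+00, -1.19722886e-04,  3.80780428e-01]), 'contact_force': array([-0.54171318,  0.2613292 ,  0.34941395]), 'moment': array([ 0.02187274, -0.02689246,  0.01137178]), 'finger_force': 0.0, 'grip_width': 0.09313071642836711}
```

View pics/top0.png

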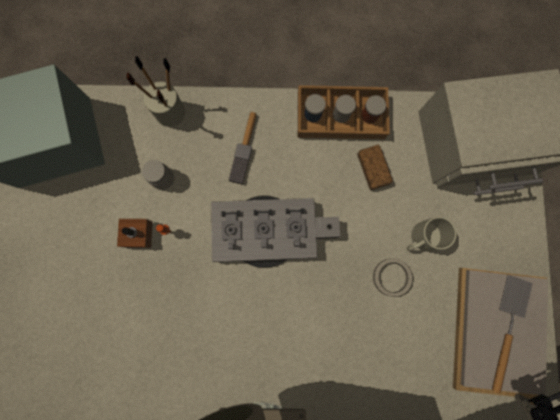

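View pics/side0.png

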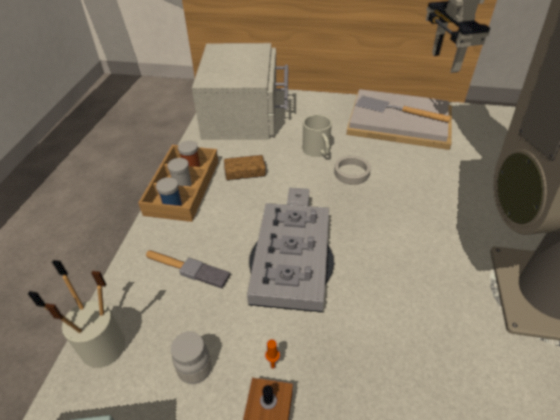

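The top view shows the turntable with bolts at about (232,230), (263,229) and (296,227), and the ear hole at about (330,228). There are two pin candidates: a black grip in the wooden holder at (132,232), and an orange look-alike at (163,229). The black one in the holder fits the description. I'll confirm it in enlarged crops.

Run:
```python
from h import *
C=cam('top');S=cam('side')
a=cv2.resize(C[0][185:280,105:205],(800,760),interpolation=2)[:600]
b=C[0][185:275,200:350]
save(b,'top1.png',None,5.3)
x=np.hstack([cv2.resize(C[0][205:265,110:190],(400,300),interpolation=2)]); y=cv2.resize(S[0][320:420,220:320],(400,400),interpolation=2)
z=np.zeros((400,800,3),np.uint8); z[:300,:400]=x; z[:,400:]=y; save(z,'pin1.png')
```

```text
(no output)
```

View pics/top1.png

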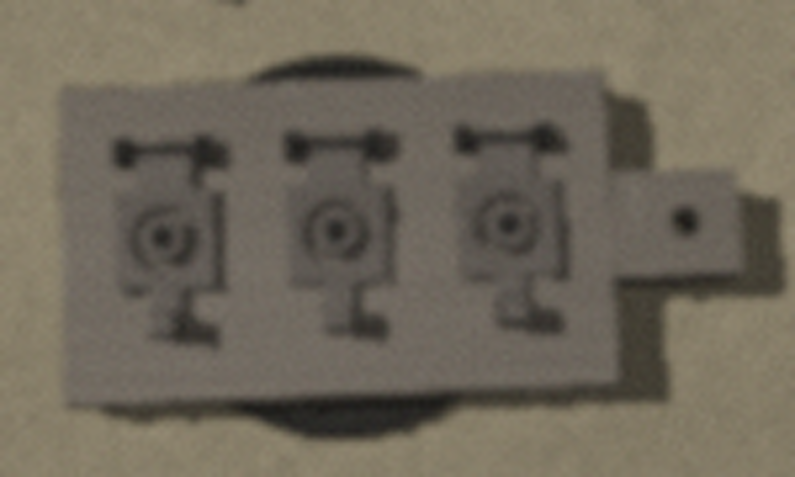

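View pics/pin1.png

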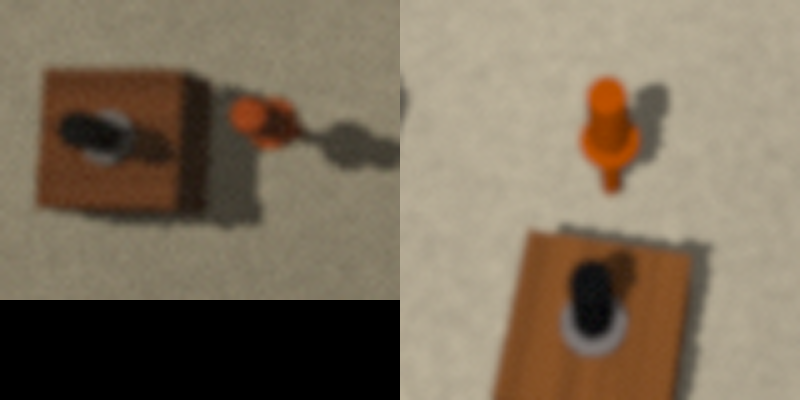

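The black-gripped pin is in the wooden holder: crop grip top (76,129) and collar (106,138). The orange one stands free beside it at (250,115). The hole is at crop (684,221) and the bolts are at (163,237), (336,231) and (509,223).

Run:
```python
from h import *
C=cam('top');S=cam('side')
def up(u,o,s): return (np.array(u,float)+.5)/s-.5+o
T=lambda u: up(u,np.array([200,185]),5.3)
b=ray(C,T([(163,237),(336,231),(509,223)]),.073); h=ray(C,T([(684,221)]),.054)
k=ray(C,T([(60,88),(605,72),(618,382),(68,404)]),.054)
print('bolts',b,'hole',h,'corners',k,k.mean(0))
print('yaw',[np.arctan2(-(v[0]),v[1]) for v in (b[0]-b[2],k[0]-k[1],k[3]-k[2])])
P=lambda u: up(u,np.array([110,205]),5); Q=lambda u: up(u,np.array([220,320]),4)
print('pin top', ray(C,P([(76,129)]),.094),ray(C,P([(106,138)]),.054))
print('pin side', ray(S,Q([(191,272)]),.094),ray(S,Q([(193,321)]),.054))
print('orange', ray(C,P([(250,115)]),.094),ray(S,Q([(207,96)]),.094))
print('tabs?',ray(C,T([(163,325),(338,320),(513,312)]),.076))
# side crop with overlay of predictions
im=S[0].copy(); s=4; x0,y0,x1,y1=240,180,350,310
B=cv2.resize(im[y0:y1,x0:x1],None,fx=s,fy=s,interpolation=2)
for p in np.r_[proj(S,b),proj(S,h),proj(S,k)]:
    q=(p+.5-[x0,y0])*s-.5; cv2.drawMarker(B,tuple(int(round(v)) for v in q),(255,0,0),0,10,1)
save(B,'side1.png')
```

```text
bolts [[ 0.54177128  0.08292496  0.073     ]
 [ 0.5459401   0.00332764  0.073     ]
 [ 0.55103728 -0.07643497  0.073     ]] hole [[ 0.55553321 -0.15995452  0.054     ]] corners [[ 0.6138783   0.13652475  0.054     ]
 [ 0.62628783 -0.12245208  0.054     ]
 [ 0.47955137 -0.1289574   0.054     ]
 [ 0.46510781  0.1265116   0.054     ]] [0.54620632 0.00290672 0.054     ]
yaw [np.float64(0.05807970316061555), np.float64(0.04788090951677467), np.float64(0.056477313589846055)]
pin top [[0.53256554 0.33205147 0.094     ]] [[0.53211259 0.3323294  0.054     ]]
pin side [[0.53167741 0.33120898 0.094     ]] [[0.53150389 0.33450511 0.054     ]]
orange [[0.54075376 0.24944071 0.094     ]] [[0.53948126 0.25663097 0.094     ]]
tabs? [[ 0.50115643  0.08116811  0.076     ]
 [ 0.50480418  0.00139868  0.076     ]
 [ 0.50981152 -0.07852113  0.076     ]]
```

View pics/side1.png

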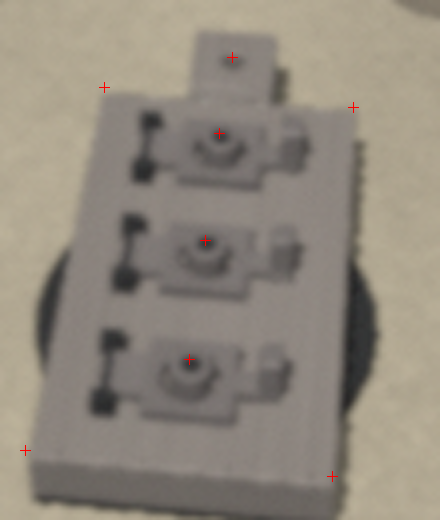

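The side crop shows the top-camera predictions matching to about 1 px (2–3 mm along y). The hole is seen at (232,62) and predicted at (232,57). I'll write a small planner and go above the pin with the fingers closing along x, to stay clear of the orange one.

```bash
cat >> h.py <<'E'
from scipy.spatial.transform import Rotation as Ro
def rot(yaw,pitch=0): return Ro.from_euler('z',yaw)*Ro.from_euler('y',pitch)*Ro.from_euler('x',np.pi)
def plan(p2,yaw,pitch=0,p=None,R=None):
    """rows (one per call of up to 5 repeats) from the present (or given) pose to p2"""
    s=robot.sense(); p=np.array(s['ee_pos'] if p is None else p); R=Ro.from_euler('xyz',s['eef_rot']) if R is None else R
    p2=np.array(p2,float); R2=rot(yaw,pitch)
    w=(R.inv()*R2).as_rotvec(); n=int(max(1,np.ceil(np.linalg.norm(p2-p)/.195),np.ceil(np.linalg.norm(w)/np.radians(34))))
    for i in range(n):
        pa=p+(p2-p)*i/n; Ra=R*Ro.from_rotvec(w*i/n)
        print(np.round(np.r_[Ra.inv().apply((p2-p)/n)/.2,w/n/np.radians(60)],3).tolist())
    return p2,R2
E
python3 - <<'E'
from h import *
a=plan([.532,.332,.20],np.pi/2)
print('down');plan([.532,.332,.060],np.pi/2,0,*a)
E
```

```text
[0.617, -0.71, 0.019, -0.0, -0.0, -0.227]
[0.767, -0.545, 0.019, -0.0, -0.0, -0.227]
[0.874, -0.349, 0.019, -0.0, -0.0, -0.227]
[0.932, -0.133, 0.018, -0.0, -0.0, -0.227]
[0.937, 0.091, 0.018, -0.0, -0.0, -0.227]
down
[0.0, -0.0, 0.7, 0.0, 0.0, 0.0]
```

>>> {"op": "jog_arm", "data": {"moves": [[[0.617,-0.71,0.019,0,0,-0.227,0],[0.617,-0.71,0.019,0,0,-0.227,0],[0.617,-0.71,0.019,0,0,-0.227,0],[0.617,-0.71,0.019,0,0,-0.227,0],[0.617,-0.71,0.019,0,0,-0.227,0]]]}}

```text
time: 0.72
ee_pos: [0.2857, -0.3758, 0.2145]
eef_rot: [-3.141, -0.001, 0.62]
contact_force: [0.3, 0.5, 0.2]
grip_width: 0.0934
finger_force: 0.0
```

>>> {"op": "jog_arm", "data": {"moves": [[[0.767,-0.545,0.019,0,0,-0.227,0],[0.767,-0.545,0.019,0,0,-0.227,0],[0.767,-0.545,0.019,0,0,-0.227,0],[0.767,-0.545,0.019,0,0,-0.227,0],[0.767,-0.545,0.019,0,0,-0.227,0]]]}}

```text
time: 1.13
ee_pos: [0.3472, -0.1982, 0.2111]
eef_rot: [3.141, -0.001, 0.858]
contact_force: [0.6, 0.3, -0.5]
grip_width: 0.0932
finger_force: 0.0
```

>>> {"op": "jog_arm", "data": {"moves": [[[0.874,-0.349,0.019,0,0,-0.227,0],[0.874,-0.349,0.019,0,0,-0.227,0],[0.874,-0.349,0.019,0,0,-0.227,0],[0.874,-0.349,0.019,0,0,-0.227,0],[0.874,-0.349,0.019,0,0,-0.227,0]]]}}

```text
time: 1.55
ee_pos: [0.409, -0.0201, 0.2074]
eef_rot: [3.141, -0.002, 1.096]
contact_force: [0.5, -0.6, -0.2]
grip_width: 0.0929
finger_force: 0.0
```

>>> {"op": "jog_arm", "data": {"moves": [[[0.932,-0.133,0.018,0,0,-0.227,0],[0.932,-0.133,0.018,0,0,-0.227,0],[0.932,-0.133,0.018,0,0,-0.227,0],[0.932,-0.133,0.018,0,0,-0.227,0],[0.932,-0.133,0.018,0,0,-0.227,0]]]}}

```text
time: 1.97
ee_pos: [0.4708, 0.1581, 0.2035]
eef_rot: [3.141, -0.001, 1.334]
contact_force: [0.9, -1.1, -0.8]
grip_width: 0.0929
finger_force: 0.0
```

Run:
```python
from h import *
s=robot.sense();print(s['time'],s['ee_pos'],s['eef_rot'],s['contact_force'])
a=plan([.532,.332,.13],np.pi/2)
print('down');plan([.532,.332,.060],np.pi/2,0,*a)
```

```text
1.9667 [0.47077756 0.15805538 0.20354747] [ 3.14141551e+00 -1.41715667e-03  1.33391270e+00] [ 0.88627703 -1.08589476 -0.80729815]
[0.458, 0.047, 0.185, 0.0, -0.001, -0.113]
[0.45, 0.101, 0.184, 0.0, -0.001, -0.113]
down
[0.0, -0.0, 0.35, 0.0, 0.0, 0.0]
```

>>> {"op": "jog_arm", "data": {"moves": [[[0.458,0.047,0.1,0,0,-0.113,0],[0.458,0.047,0.1,0,0,-0.113,0],[0.458,0.047,0.1,0,0,-0.113,0]]]}}

```text
time: 2.22
ee_pos: [0.5011, 0.2452, 0.1816]
eef_rot: [-3.14, -0.001, 1.453]
contact_force: [0.1, 0.6, -1.0]
grip_width: 0.0929
finger_force: 0.0
```

>>> {"op": "jog_arm", "data": {"moves": [[[0.45,0.101,0.1,0,0,-0.113,0],[0.45,0.101,0.1,0,0,-0.113,0],[0.45,0.101,0.1,0,0,-0.113,0],[0.45,0.101,0.3,0,0,-0.113,0],[0.45,0.101,0.3,0,0,-0.113,0]]]}}

```text
time: 2.63
ee_pos: [0.5287, 0.3267, 0.1167]
eef_rot: [-3.133, 0.004, 1.569]
contact_force: [-0.9, -0.8, -2.1]
grip_width: 0.0931
finger_force: 0.0
```

Run:
```python
from h import *
s=robot.sense();print(s['time'],s['ee_pos'],s['eef_rot'],s['contact_force'])
plan([.532,.332,.061],np.pi/2)
C=cam('top');S=cam('side')
a=cv2.resize(C[0][195:275,90:190],(400,320),interpolation=2);b=cv2.resize(S[0][320:420,220:320],(400,400),interpolation=2)
z=np.zeros((400,800,3),np.uint8);z[:320,:400]=a;z[:,400:]=b;save(z,'g1.png')
```

```text
2.6333 [0.52874495 0.32668138 0.11671971] [-3.13343677  0.00445575  1.56931249] [-0.94621397 -0.81922243 -2.10225107]
[0.028, 0.019, 0.278, -0.008, 0.004, -0.001]
```

View pics/g1.png

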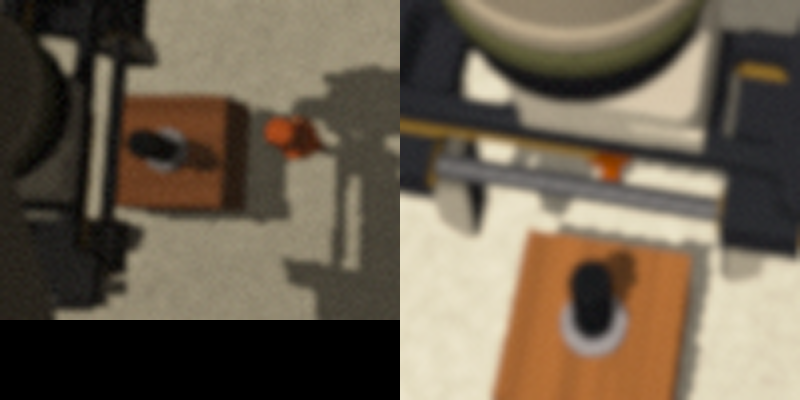

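The fingers straddle the black pin, with the grip at (150,145) in the top crop and (592,290) in the side crop. The orange one is well outside. I'll descend and settle.

>>> {"op": "jog_arm", "data": {"moves": [[[0,0,0.1,0,0,0,0],[0,0,0.2,0,0,0,0],[0,0,0.2,0,0,0,0],[0,0,0.2,0,0,0,0]]]}}

```text
time: 3.07
ee_pos: [0.5321, 0.327, 0.0849]
eef_rot: [-3.141, 0.0, 1.567]
contact_force: [0.3, -1.0, -0.8]
grip_width: 0.0931
finger_force: 0.0
```

Run:
```python
from h import *
s=robot.sense();print(s['time'],s['ee_pos'],s['eef_rot'],s['contact_force'])
plan([.532,.3325,.061],np.pi/2)
```

```text
3.0667 [0.53210906 0.32699977 0.08485858] [-3.14132632e+00  2.02517781e-04  1.56736554e+00] [ 0.27903148 -1.04959307 -0.77254948]
[0.028, -0.001, 0.119, -0.0, 0.0, -0.003]
```

>>> {"op": "jog_arm", "data": {"moves": [[[0.028,0,0.12,0,0,0.003,0],[0.028,0,0.12,0,0,0.003,0],[0.028,0,0.12,0,0,0.003,0.7],[0.028,0,0.12,0,0,0.003,1],[0.028,0,0.12,0,0,0.003,1]]], "grip_force": 30}}

```text
time: 3.48
ee_pos: [0.5331, 0.3336, 0.0617]
eef_rot: [3.139, -0.001, 1.565]
contact_force: [-0.7, 0.5, 0.4]
grip_width: 0.0775
finger_force: 0.0
```

>>> {"op": "jog_arm", "data": {"moves": [[[0,0,0,0,0,0,1],[0,0,0,0,0,0,1],[0,0,0,0,0,0,1],[0,0,0,0,0,0,1]]]}}

```text
time: 3.82
ee_pos: [0.5322, 0.3333, 0.0599]
eef_rot: [3.141, -0.0, 1.565]
contact_force: [-0.1, 0.2, -0.1]
grip_width: 0.0513
finger_force: 0.0
```

>>> {"op": "jog_arm", "data": {"moves": [[[0,0,0,0,0,0,1],[0,0,0,0,0,0,1],[0,0,0,0,0,0,1],[0,0,0,0,0,0,1],[0,0,0,0,0,0,1]]]}}

```text
time: 4.23
ee_pos: [0.532, 0.3333, 0.0596]
eef_rot: [-3.141, 0.0, 1.565]
contact_force: [-0.2, 0.7, -0.9]
grip_width: 0.0177
finger_force: 16.9
```

>>> {"op": "jog_arm", "data": {"moves": [[[0,0,0,0,0,0,1],[0,0,0,0,0,0,1],[0,0,0,0,0,0,1]]]}}

```text
time: 4.48
ee_pos: [0.532, 0.3333, 0.0596]
eef_rot: [-3.142, 0.0, 1.565]
contact_force: [0.2, -0.5, -0.7]
grip_width: 0.0174
finger_force: 30.0
```

>>> {"op": "jog_arm", "data": {"moves": [[[0,0,-0.2,0,0,0,1],[0,0,-0.4,0,0,0,1],[0,0,-0.6,0,0,0,1],[0,0,-0.7,0,0,0,1],[0,0,-0.7,0,0,0,1]]]}}

```text
time: 4.9
ee_pos: [0.5352, 0.335, 0.2074]
eef_rot: [3.132, -0.005, 1.565]
contact_force: [-0.0, 0.2, -0.2]
grip_width: 0.0172
finger_force: 30.0
```

Run:
```python
from h import *
s=robot.sense();print(s['time'],s['ee_pos'],s['eef_rot'],s['contact_force'],s['grip_width'])
plan([.5555,-.1588,.195],np.pi/2+.055)
```

```text
4.9 [0.53518986 0.33498383 0.2074365 ] [ 3.1317297  -0.00528289  1.56523313] [-0.00843964  0.21561672 -0.24120299] 0.017222629868361365
[-0.823, 0.038, 0.017, 0.003, -0.002, -0.019]
[-0.823, 0.022, 0.018, 0.003, -0.002, -0.019]
[-0.824, 0.005, 0.019, 0.003, -0.002, -0.019]
```

>>> {"op": "jog_arm", "data": {"moves": [[[-0.165,0.006,0,0,0,-0.019,1],[-0.33,0.014,0,0,0,-0.019,1],[-0.5,0.02,0,0,0,-0.019,1],[-0.66,0.03,0,0,0,-0.019,1],[-0.823,0.038,0,0,0,-0.019,1]]]}}

```text
time: 5.32
ee_pos: [0.5379, 0.1672, 0.1983]
eef_rot: [-3.14, 0.0, 1.585]
contact_force: [0.0, -0.2, -1.0]
grip_width: 0.0176
finger_force: 30.0
```

>>> {"op": "jog_arm", "data": {"moves": [[[-0.165,0.006,0,0,0,-0.019,1],[-0.33,0.014,0,0,0,-0.019,1],[-0.5,0.02,0,0,0,-0.019,1],[-0.66,0.03,0,0,0,-0.019,1],[-0.823,0.038,0,0,0,-0.019,1]]]}}

```text
time: 5.73
ee_pos: [0.548, 0.0027, 0.1984]
eef_rot: [-3.14, -0.0, 1.605]
contact_force: [0.3, -0.4, -0.4]
grip_width: 0.0173
finger_force: 30.0
```

>>> {"op": "jog_arm", "data": {"moves": [[[-0.165,0.002,0,0,0,-0.019,1],[-0.33,0.004,0,0,0,-0.019,1],[-0.5,0.005,0,0,0,-0.019,1],[-0.66,0.005,0,0,0,-0.019,1],[-0.8,0.005,0,0,0,-0.019,1]]]}}

```text
time: 6.15
ee_pos: [0.5544, -0.1577, 0.1983]
eef_rot: [-3.14, -0.0, 1.624]
contact_force: [-0.3, 0.4, -0.5]
grip_width: 0.0174
finger_force: 30.0
```

>>> {"op": "jog_arm", "data": {"moves": [[[0,0,0,0,0,0,1],[0,0,0,0,0,0,1]]]}}

```text
time: 6.32
ee_pos: [0.5544, -0.1569, 0.1983]
eef_rot: [-3.14, -0.001, 1.622]
contact_force: [0.0, -0.2, -0.6]
grip_width: 0.0173
finger_force: 30.0
```

Run:
```python
from h import *
s=robot.sense();print(s['time'],s['ee_pos'],s['eef_rot'],s['contact_force'],s['grip_width'])
plan([.5555,-.1588,.135],np.pi/2+.055)
```

```text
6.3167 [ 0.5543714  -0.15685116  0.19825268] [-3.13978497e+00 -9.25978434e-04  1.62202718e+00] [ 0.01368224 -0.19545758 -0.55029886] 0.017319433813059133
[-0.01, 0.006, 0.316, -0.002, -0.001, -0.004]
```

>>> {"op": "jog_arm", "data": {"moves": [[[-0.01,0.006,0.15,0,0,-0.004,1],[-0.01,0.006,0.3,0,0,-0.004,1],[-0.01,0.006,0.39,0,0,-0.004,1],[-0.01,0.006,0.39,0,0,-0.004,1],[-0.01,0.006,0.39,0,0,-0.004,1]]]}}

```text
time: 6.73
ee_pos: [0.5553, -0.156, 0.1202]
eef_rot: [-3.138, -0.002, 1.63]
contact_force: [-0.0, -0.5, 1.1]
grip_width: 0.0175
finger_force: 30.0
```

Run:
```python
from h import *
s=robot.sense();print(s['time'],s['ee_pos'],s['eef_rot'],s['contact_force'],s['grip_width'])
C=cam('top');S=cam('side')
a=cv2.resize(C[0][195:255,300:360],(400,400),interpolation=2);b=cv2.resize(S[0][165:225,265:325],(400,400),interpolation=2)
save(np.hstack([a,b]),'ins1.png')
p=s['ee_pos']; tip=p-[0,0,.0556]
print(((proj(S,[tip,tip+[0,0,.046],[.5555,-.1588,.054]])+.5-[265,165])*400/60),((proj(C,[tip,[.5555,-.1588,.054]])+.5-[300,195])*400/60))
```

```text
6.7333 [ 0.55532713 -0.15597948  0.12022553] [-3.13844778e+00 -1.74994474e-03  1.63026204e+00] [-0.01790189 -0.54747986  1.06701804] 0.017505315495583464
[[219.88525211 181.69563734]
 [222.30166853  82.73266082]
 [220.0104464  198.35802433]] [[187.52616274 209.13628877]
 [191.26528744 211.98493632]]
```

View pics/ins1.png

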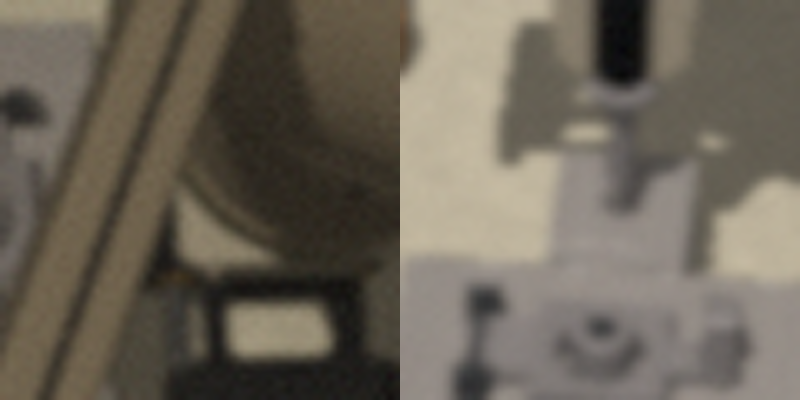

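The side crop shows the shank over the ear, with its tip near (619,203) and the collar near (619,96). The hole is hidden just below. I'll compare with the initial picture at higher zoom to get the tip-to-hole offset directly.

Run:
```python
from h import *
S=cam('side'); I=cv2.imread('pics/side0.png')[:,:,::-1]
x0,y0,x1,y1=283,172,311,206; s=14
f=lambda im: cv2.convertScaleAbs(cv2.resize(im[y0:y1,x0:x1],None,fx=s,fy=s,interpolation=2),alpha=1.5,beta=-40)
z=np.hstack([f(I),f(S[0])])
for k in range(0,z.shape[0],70): z[k,::6]=(255,255,0)
for k in range(0,z.shape[1],28*s//4): z[::6,k]=(255,255,0)
save(z,'ins2.png')
p=robot.sense()['ee_pos'];t=p-[0,0,.0556]; P=[t,t+[.005,0,0],t+[0,.005,0],t+[0,0,.005],t*[1,1,0]+[0,0,.054]]
q=proj(S,P)*s; print((proj(S,P)+.5-[x0,y0])*s); print(p)
```

```text
[[197.2019286  260.89741397]
 [168.00979852 257.73668246]
 [192.86747828 280.48771909]
 [197.69486768 238.85012957]
 [195.82750838 322.33887968]]
[ 0.55775716 -0.15746369  0.12372012]
```

View pics/ins2.png

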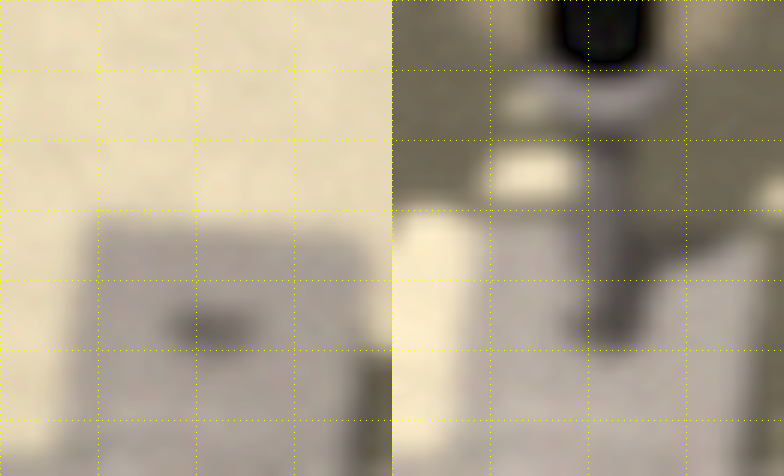

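The left panel shows the hole at (210,325). In the right panel the collar is near (605,100), the shank is near x≈600, and the hole is partly visible under the tip at (610,335). So the pin is laterally within about 1–2 mm. I'll let it settle and check the pose.

>>> {"op": "jog_arm", "data": {"moves": [[[0,0,0,0,0,0,1],[0,0,0,0,0,0,1],[0,0,0,0,0,0,1]]]}}

```text
time: 7.13
ee_pos: [0.5571, -0.1578, 0.1228]
eef_rot: [3.14, 0.001, 1.629]
contact_force: [-0.4, 0.1, -0.3]
grip_width: 0.0174
finger_force: 30.0
```

Run:
```python
from h import *
s=robot.sense();print(s['ee_pos'],s['eef_rot'],s['contact_force'])
S=cam('side'); s2=robot.sense();print(s2['ee_pos'],s2['contact_force'])
g=cv2.cvtColor(S[0],cv2.COLOR_RGB2GRAY)
print(g[176:202,289:307])
I=cv2.cvtColor(cv2.imread('pics/side0.png'),cv2.COLOR_BGR2GRAY);print(I[190:200,289:307])
```

```text
[ 0.55708641 -0.15782078  0.12275354] [3.14000985e+00 7.07052287e-04 1.62904769e+00] [-0.37365682  0.12697936 -0.273066  ]
[ 0.55690001 -0.15776265  0.12243389] [-0.5656925   0.42429868 -0.8043429 ]
[[ 97 100 101 100  94  83  64  47  36  36  41  54  78  94 103 104 100 100]
 [ 98  97 101 108 116 110  99  86  77  75  79  87  97  99  95  95  97  97]
 [ 97  98 105 119 126 125 117 113 112 110 114 110 109 101  92  94  95  97]
 [ 97 100 106 123 127 119 114 117 117 116 113 108 102  95  93  95  97  97]
 [ 97  98 103 111 110 104  99  98  96  98  97  94  94  95  94  97  97  96]
 [ 96 100 103 103 103 102  94  88  81  78  80  87  90  95  96  94  94  95]
 [102 113 125 130 128 125 112  98  85  75  75  83  92  96  93  95  94  96]
 [112 139 159 165 164 160 141 116  94  80  79  86  93  96  95  96  96  96]
 [124 153 169 172 167 164 150 123 101  90  85  89  94  96  96  96  96  95]
 [128 150 158 149 142 141 134 118 104  93  87  88  94  97  97  97  97  95]
 [119 128 129 123 114 115 114 108  99  92  88  88  93  95  95  96  96  94]
 [125 124 123 120 117 113 112 103  99  92  84  86  91  92  92  92  92  93]
 
[... 1100 characters left out ...]
132 134 133 134 132 135]
 [140 132 132 133 134 132 132 132 132 133 131 131 132 132 133 132 133 132]
 [137 133 133 134 133 132 130 129 131 132 133 132 132 133 132 133 131 132]
 [137 132 133 133 132 130 127 123 123 125 127 127 129 131 132 133 132 132]
 [136 133 134 134 132 127 116 109 106 109 111 116 123 129 133 132 133 132]
 [133 133 135 134 133 123 111 100  95  98 102 109 119 129 133 133 131 134]
 [133 134 133 135 133 129 119 107 103 102 105 113 124 129 132 134 133 133]
 [133 133 134 136 134 132 127 122 117 115 118 123 129 131 133 133 133 132]
 [133 134 135 136 134 134 131 130 126 127 129 130 133 133 133 134 133 132]
 [133 134 135 136 136 134 134 132 133 133 133 132 132 132 133 133 134 133]]
```

The image offset is within about 1.5 mm in both axes. I'll nudge 1 mm to −y and descend gently while watching the force.

>>> {"op": "jog_arm", "data": {"moves": [[[-0.005,-0.002,0.03,0,0,0,1],[-0.005,-0.002,0.06,0,0,0,1],[-0.005,-0.002,0.07,0,0,0,1],[-0.005,-0.002,0.08,0,0,0,1],[-0.005,-0.002,0.085,0,0,0,1]]]}}

```text
time: 7.6
ee_pos: [0.5562, -0.1595, 0.1045]
eef_rot: [3.142, 0.001, 1.629]
contact_force: [0.2, -4.9, 2.1]
grip_width: 0.0175
finger_force: 30.0
```

>>> {"op": "jog_arm", "data": {"moves": [[[0,0,0,0,0,0,1],[0,0,0,0,0,0,1],[0,0,0,0,0,0,1]]]}}

```text
time: 7.85
ee_pos: [0.556, -0.159, 0.1044]
eef_rot: [-3.141, 0.0, 1.629]
contact_force: [0.4, -5.9, -1.4]
grip_width: 0.0176
finger_force: 30.0
```

The tip is in the hole, with a −5.9 N side force in y, so the hole lies further to −y. I'll shift 2 mm that way and continue.

>>> {"op": "jog_arm", "data": {"moves": [[[-0.006,0,0,0,0,0,1],[-0.01,0,0.01,0,0,0,1],[-0.01,0,0.02,0,0,0,1],[-0.01,0,0.03,0,0,0,1]]]}}

```text
time: 8.18
ee_pos: [0.5561, -0.1601, 0.0982]
eef_rot: [-3.141, -0.001, 1.629]
contact_force: [0.5, -0.8, -0.1]
grip_width: 0.0174
finger_force: 30.0
```

>>> {"op": "jog_arm", "data": {"moves": [[[0,0,0,0,0,0,1],[0,0,0,0,0,0,1]]]}}

```text
time: 8.35
ee_pos: [0.5559, -0.1602, 0.0981]
eef_rot: [-3.141, -0.001, 1.629]
contact_force: [0.1, -0.6, 0.2]
grip_width: 0.0173
finger_force: 30.0
```

>>> {"op": "jog_arm", "data": {"moves": [[[-0.003,0,0.04,0,0,0,1],[-0.003,0,0.08,0,0,0,1],[-0.003,0,0.11,0,0,0,1],[-0.003,0,0.14,0,0,0,1],[-0.003,0,0.155,0,0,0,1]]]}}

```text
time: 8.77
ee_pos: [0.5554, -0.1608, 0.0659]
eef_rot: [-3.14, -0.001, 1.629]
contact_force: [0.1, -0.3, -0.9]
grip_width: 0.0177
finger_force: 30.0
```

>>> {"op": "jog_arm", "data": {"moves": [[[0,0,0,0,0,0,1],[0,0,0,0,0,0,1]]]}}

```text
time: 8.93
ee_pos: [0.5561, -0.1612, 0.0673]
eef_rot: [-3.141, -0.0, 1.629]
contact_force: [-0.3, 0.1, -0.1]
grip_width: 0.0178
finger_force: 30.0
```

>>> {"op": "jog_arm", "data": {"moves": [[[0,0,0.01,0,0,0,1],[0,0,0.018,0,0,0,1],[0,0,0.022,0,0,0,1],[0,0,0.024,0,0,0,1]]]}}

```text
time: 9.27
ee_pos: [0.5569, -0.1614, 0.0643]
eef_rot: [3.14, 0.001, 1.629]
contact_force: [-3.4, 2.0, 10.7]
grip_width: 0.0174
finger_force: 30.0
```

>>> {"op": "jog_arm", "data": {"moves": [[[0,0,0,0,0,0,1],[0,0,0,0,0,0,1]]]}}

```text
time: 9.43
ee_pos: [0.557, -0.1615, 0.0643]
eef_rot: [3.14, 0.001, 1.629]
contact_force: [-2.6, 1.2, 6.8]
grip_width: 0.0171
finger_force: 30.0
```

The collar is seated (Fz ≈ 7–10 N at the expected height). I'll release and rise.

>>> {"op": "jog_arm", "data": {"moves": [[[0,0,-0.006,0,0,0,0.5],[0,0,-0.006,0,0,0,0.5],[0,0,-0.006,0,0,0,0.5],[0,0,-0.006,0,0,0,0.5],[0,0,-0.006,0,0,0,0.5]]]}}

```text
time: 9.85
ee_pos: [0.5561, -0.1612, 0.0638]
eef_rot: [-3.141, -0.0, 1.629]
contact_force: [-0.0, 0.8, 0.1]
grip_width: 0.0447
finger_force: 0.0
```

>>> {"op": "jog_arm", "data": {"moves": [[[0,0,-0.1,0,0,0,0.5],[0,0,-0.2,0,0,0,0.5],[0,0,-0.4,0,0,0,1],[0,0,-0.5,0,0,0,1],[0,0,-0.5,0,0,0,1]]]}}

```text
time: 10.27
ee_pos: [0.5595, -0.1625, 0.1705]
eef_rot: [3.133, 0.004, 1.629]
contact_force: [0.7, 0.1, 1.2]
grip_width: 0.031
finger_force: 0.0
```

Run:
```python
from h import *
s=robot.sense();print(s['time'],s['ee_pos'],s['eef_rot'],s['contact_force'],s['grip_width'])
S=cam('side')
I=cv2.imread('pics/side0.png')[:,:,::-1]
g=lambda im: cv2.resize(im[165:320,235:355],None,fx=3.3,fy=3.3,interpolation=2)
save(np.hstack([g(I),g(S[0])]),'home.png')
# hole from pin: (.5565,-.161)
plan([.5418,.0815,.15],.055)
```

```text
10.2667 [ 0.55951624 -0.16248049  0.17054072] [3.13293631 0.00393016 1.6290584 ] [0.66954468 0.10923233 1.22551086] 0.030978730724236767
[0.407, -0.004, 0.028, 0.002, -0.001, 0.501]
[0.35, -0.207, 0.028, 0.002, -0.001, 0.501]
[0.199, -0.355, 0.029, 0.002, -0.001, 0.501]
```

View pics/home.png

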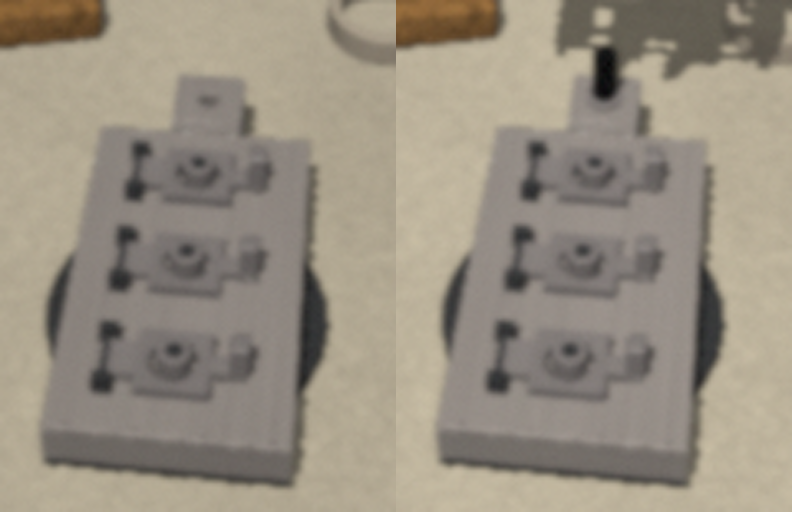

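The pin stands home in the ear at (603,75), with the collar on the ear and the deck unmoved. Next is tapping, left bolt first.

>>> {"op": "jog_arm", "data": {"moves": [[[0.407,-0.004,0,0,0,0.501,1],[0.407,-0.004,0,0,0,0.501,1],[0.407,-0.004,0,0,0,0.501,1],[0.407,-0.004,0,0,0,0.501,1],[0.407,-0.004,0,0,0,0.501,1]]]}}

```text
time: 10.73
ee_pos: [0.5498, -0.0788, 0.1622]
eef_rot: [-3.139, 0.001, 1.099]
contact_force: [0.2, 0.7, 0.7]
grip_width: 0.0006
finger_force: 0.0
```

>>> {"op": "jog_arm", "data": {"moves": [[[0.35,-0.207,0,0,0,0.501,1],[0.35,-0.207,0,0,0,0.501,1],[0.35,-0.207,0,0,0,0.501,1],[0.35,-0.207,0,0,0,0.501,1],[0.35,-0.207,0,0,0,0.501,1]]]}}

```text
time: 11.15
ee_pos: [0.5442, 0.0022, 0.1621]
eef_rot: [-3.14, 0.002, 0.574]
contact_force: [-0.7, 0.2, 0.3]
grip_width: 0.0004
finger_force: 0.0
```

>>> {"op": "jog_arm", "data": {"moves": [[[0.199,-0.355,0,0,0,0.501,1],[0.199,-0.355,0,0,0,0.501,1],[0.199,-0.355,0,0,0,0.501,1],[0.199,-0.355,0,0,0,0.501,1],[0.199,-0.355,0,0,0,0.501,1]]]}}

```text
time: 11.57
ee_pos: [0.5385, 0.0833, 0.1621]
eef_rot: [3.142, 0.003, 0.05]
contact_force: [-0.5, -0.9, -0.1]
grip_width: 0.0006
finger_force: 0.0
```

>>> {"op": "jog_arm", "data": {"moves": [[[0,0,0,0,0,0,1],[0,0,0,0,0,0,1]]]}}

```text
time: 11.73
ee_pos: [0.5388, 0.0823, 0.1626]
eef_rot: [3.142, 0.002, 0.057]
contact_force: [0.1, -0.1, 0.5]
grip_width: 0.0005
finger_force: 0.0
```

Run:
```python
from h import *
s=robot.sense();print(s['time'],s['ee_pos'],s['eef_rot'],s['contact_force'],s['grip_width'],s['joint_pos'])
a=plan([.5423,.082,.085],.055)
```

```text
11.7333 [0.53883238 0.08229679 0.16258665] [3.14156502e+00 2.21635672e-03 5.72985133e-02] [ 0.05553705 -0.09586122  0.45133891] 0.0005409466349764972 [ 5.75096572e-02  1.75368091e-02  1.70975829e+00 -2.74909759e-05
  1.41651391e+00  1.57101169e+00]
[0.018, 0.002, 0.388, 0.0, 0.002, 0.002]
```

>>> {"op": "jog_arm", "data": {"moves": [[[0.018,0,0.15,0,0,0,1],[0.018,0,0.3,0,0,0,1],[0.018,0,0.4,0,0,0,1],[0.018,0,0.42,0,0,0,1],[0.018,0,0.42,0,0,0,1]]]}}

```text
time: 12.15
ee_pos: [0.5413, 0.0822, 0.0778]
eef_rot: [-3.142, 0.005, 0.056]
contact_force: [-0.2, -0.4, -0.4]
grip_width: 0.0004
finger_force: 0.0
```

>>> {"op": "jog_arm", "data": {"moves": [[[0,0,0.01,0,0,0,1],[0,0,0.02,0,0,0,1],[0,0,0.028,0,0,0,1],[0,0,0.036,0,0,0,1]]]}}

```text
time: 12.48
ee_pos: [0.5442, 0.0826, 0.0741]
eef_rot: [-3.142, -0.002, 0.055]
contact_force: [-0.1, -0.6, -0.4]
grip_width: 0.0007
finger_force: 0.0
```

>>> {"op": "jog_arm", "data": {"moves": [[[0,0,0,0,0,0,1],[0,0,0,0,0,0,1]]]}}

```text
time: 12.65
ee_pos: [0.5436, 0.0825, 0.0733]
eef_rot: [3.142, -0.001, 0.055]
contact_force: [0.2, 0.4, -0.1]
grip_width: 0.0002
finger_force: 0.4
```

>>> {"op": "jog_arm", "data": {"moves": [[[0,0,0.006,0,0,0,1],[0,0,0.012,0,0,0,1],[0,0,0.015,0,0,0,1],[0,0,0.015,0,0,0,1]]]}}

```text
time: 12.98
ee_pos: [0.5438, 0.0826, 0.0727]
eef_rot: [3.141, -0.001, 0.055]
contact_force: [-10.0, -0.7, 22.5]
grip_width: 0.0003
finger_force: 10.7
```

Bolt 1 is tight: 22 N and no sinking. I'll go to bolt 2.

>>> {"op": "jog_arm", "data": {"moves": [[[0,0,-0.08,0,0,0,1],[0,0,-0.13,0,0,0,1],[0,0.2,-0.13,0,0,0,1],[0,0.4,-0.13,0,0,0,1],[0,0.4,-0.13,0,0,0,1]]]}}

```text
time: 13.4
ee_pos: [0.5486, -0.0029, 0.0968]
eef_rot: [3.139, -0.002, 0.052]
contact_force: [-0.0, -0.6, -0.2]
grip_width: 0.0005
finger_force: 0.0
```

>>> {"op": "jog_arm", "data": {"moves": [[[0,0,0.05,0,0,0,1],[0,0,0.09,0,0,0,1],[0,0,0.105,0,0,0,1],[0,0,0.11,0,0,0,1],[0,0,0.11,0,0,0,1]]]}}

```text
time: 13.82
ee_pos: [0.547, 0.0037, 0.0729]
eef_rot: [-3.141, 0.002, 0.057]
contact_force: [-0.5, -0.4, 0.4]
grip_width: 0.0001
finger_force: 0.0
```

>>> {"op": "jog_arm", "data": {"moves": [[[0,0,0,0,0,0,1],[0,0,0,0,0,0,1]]]}}

```text
time: 13.98
ee_pos: [0.5478, 0.0032, 0.074]
eef_rot: [-3.141, -0.0, 0.056]
contact_force: [-0.1, -1.0, -0.1]
grip_width: 0.0003
finger_force: 0.0
```

>>> {"op": "jog_arm", "data": {"moves": [[[0,0,0.006,0,0,0,1],[0,0,0.012,0,0,0,1],[0,0,0.016,0,0,0,1],[0,0,0.016,0,0,0,1]]]}}

```text
time: 14.32
ee_pos: [0.5479, 0.0028, 0.0708]
eef_rot: [-3.141, -0.001, 0.055]
contact_force: [0.0, 0.1, 1.4]
grip_width: 0.0009
finger_force: 0.6
```

>>> {"op": "jog_arm", "data": {"moves": [[[0,0,0.008,0,0,0,1],[0,0,0.016,0,0,0,1],[0,0,0.024,0,0,0,1],[0,0,0.024,0,0,0,1]]]}}

```text
time: 14.65
ee_pos: [0.5481, 0.0027, 0.0672]
eef_rot: [-3.142, -0.001, 0.055]
contact_force: [-4.4, 1.4, 13.5]
grip_width: 0.0005
finger_force: 6.5
```

Bolt 2 sank about 6 mm, so it is the loose one. I'll tap bolt 3 as well, since the task asks for all three.

>>> {"op": "jog_arm", "data": {"moves": [[[0,0,-0.08,0,0,0,1],[0,0,-0.16,0,0,0,1],[0,0.2,-0.16,0,0,0,1],[0,0.4,-0.16,0,0,0,1],[0,0.4,-0.16,0,0,0,1]]]}}

```text
time: 15.07
ee_pos: [0.5523, -0.0831, 0.0982]
eef_rot: [3.138, -0.001, 0.052]
contact_force: [-0.3, -0.3, 0.1]
grip_width: 0.0001
finger_force: 0.0
```

>>> {"op": "jog_arm", "data": {"moves": [[[0,0,0.05,0,0,0,1],[0,0,0.09,0,0,0,1],[0,0,0.1,0,0,0,1],[0,0,0.105,0,0,0,1],[0,0,0.105,0,0,0,1]]]}}

```text
time: 15.48
ee_pos: [0.5514, -0.0761, 0.0758]
eef_rot: [-3.141, 0.002, 0.056]
contact_force: [0.3, -0.1, -0.1]
grip_width: 0.0005
finger_force: 0.0
```

>>> {"op": "jog_arm", "data": {"moves": [[[0,0,0,0,0,0,1],[0,0,0,0,0,0,1]]]}}

```text
time: 15.65
ee_pos: [0.5523, -0.0767, 0.0771]
eef_rot: [3.141, -0.0, 0.056]
contact_force: [-0.2, -0.2, 0.4]
grip_width: 0.0005
finger_force: 0.0
```

>>> {"op": "jog_arm", "data": {"moves": [[[0,0,0.008,0,0,0,1],[0,0,0.016,0,0,0,1],[0,0,0.022,0,0,0,1],[0,0,0.026,0,0,0,1],[0,0,0.026,0,0,0,1]]]}}

```text
time: 16.07
ee_pos: [0.5524, -0.0772, 0.0729]
eef_rot: [3.142, -0.001, 0.055]
contact_force: [-3.6, 1.2, 9.0]
grip_width: 0.0003
finger_force: 4.7
```

Bolt 3 is tight (9 N, not sunk). Bolt 2 is the loose one, so I'll go over cap 2's tab with the fingers opened to about 45 mm.

>>> {"op": "jog_arm", "data": {"moves": [[[0,0,-0.1,0,0,0,1],[0,0,-0.2,0,0,0,1],[-0.05,-0.1,-0.25,0,0,0,0.5],[-0.15,-0.28,-0.25,0,0,0,0.5],[-0.218,-0.4,-0.25,0,0,0,0.5]]]}}

```text
time: 16.48
ee_pos: [0.5038, 0.0014, 0.1226]
eef_rot: [-3.141, -0.002, 0.054]
contact_force: [-0.6, 1.0, 0.0]
grip_width: 0.0158
finger_force: 0.0
```

>>> {"op": "jog_arm", "data": {"moves": [[[0,0,0,0,0,0,0.5],[0,0,0,0,0,0,0.5],[0,0,0,0,0,0,0.5],[0,0,0,0,0,0,0.5]]]}}

```text
time: 16.82
ee_pos: [0.5046, -0.0005, 0.1217]
eef_rot: [3.141, -0.0, 0.055]
contact_force: [0.0, -0.1, 0.5]
grip_width: 0.0423
finger_force: 0.0
```

Run:
```python
from h import *
s=robot.sense();print(s['time'],s['ee_pos'],s['eef_rot'],s['contact_force'],s['grip_width'])
plan([.5045,.0003,.062],.055)
S=cam('side')
save(S[0],'tab.png',(230,130,370,280),4)
```

```text
16.8167 [ 5.04632275e-01 -4.59398003e-04  1.21732061e-01] [ 3.14129360e+00 -4.05876501e-04  5.45351902e-02] [ 0.01672441 -0.07380737  0.52779195] 0.04232059328568491
[-0.001, -0.004, 0.299, 0.0, -0.0, -0.0]
```

View pics/tab.png

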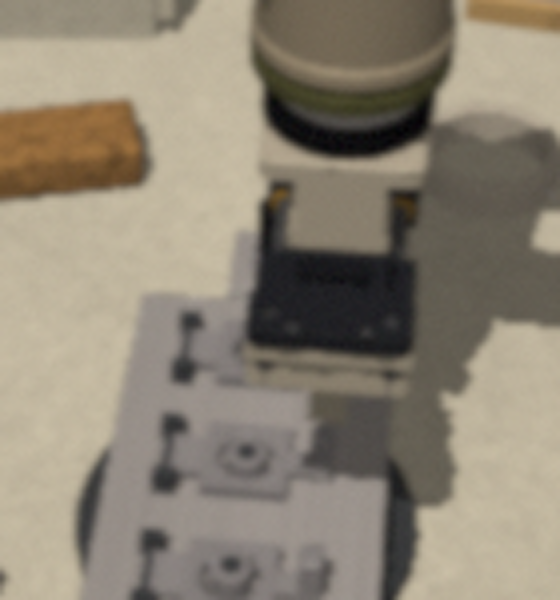

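The picture shows bolt 2 lower in its cap at (245,455) and the fingers over the second tab at about (320,455). I'll descend and grip.

>>> {"op": "jog_arm", "data": {"moves": [[[0,-0.002,0.08,0,0,0,0.5],[0,-0.002,0.16,0,0,0,0.5],[0,-0.002,0.24,0,0,0,0.5],[0,-0.002,0.29,0,0,0,0.5],[0,-0.002,0.295,0,0,0,0.5]]]}}

```text
time: 17.28
ee_pos: [0.5025, 0.0002, 0.0601]
eef_rot: [-3.141, 0.004, 0.054]
contact_force: [1.0, 0.2, -0.4]
grip_width: 0.0467
finger_force: 0.0
```

>>> {"op": "jog_arm", "data": {"moves": [[[0,0,0,0,0,0,0.5],[0,0,0,0,0,0,1],[0,0,0,0,0,0,1],[0,0,0,0,0,0,1],[0,0,0,0,0,0,1]]]}}

```text
time: 17.7
ee_pos: [0.5047, 0.0006, 0.0635]
eef_rot: [3.141, -0.001, 0.055]
contact_force: [0.9, -0.1, -0.3]
grip_width: 0.0245
finger_force: 0.0
```

>>> {"op": "jog_arm", "data": {"moves": [[[0,0,0,0,0,0,1],[0,0,0,0,0,0,1],[0,0,0,0,0,0,1]]]}}

```text
time: 17.95
ee_pos: [0.5043, 0.0019, 0.0631]
eef_rot: [-3.14, -0.001, 0.055]
contact_force: [-0.9, 6.2, 2.4]
grip_width: 0.0139
finger_force: 30.0
```

The tab is held (13.9 mm). I'll swing it up about the hinge in 5° rows, easing 1.5 mm to relieve the side load.

>>> {"op": "jog_arm", "data": {"moves": [[[0.003,-0.007,-0.036,0,-0.083,0,1],[0.009,-0.007,-0.071,0,-0.167,0,1],[0.019,-0.007,-0.106,0,-0.25,0,1],[0.031,-0.007,-0.139,0,-0.333,0,1],[0.046,-0.007,-0.172,0,-0.417,0,1]]], "grip_force": 40}}

```text
time: 18.37
ee_pos: [0.512, 0.0025, 0.0981]
eef_rot: [3.141, 0.444, 0.055]
contact_force: [-5.4, -1.5, 3.7]
grip_width: 0.0137
finger_force: 40.0
```

>>> {"op": "jog_arm", "data": {"moves": [[[0,0,0,0,0,0,1],[0,0,0,0,0,0,1]]]}}

```text
time: 18.53
ee_pos: [0.5118, 0.0025, 0.0958]
eef_rot: [-3.141, 0.445, 0.055]
contact_force: [-6.5, -1.1, 2.2]
grip_width: 0.0137
finger_force: 40.0
```

Run:
```python
from h import *
s=robot.sense();print(s['time'],s['ee_pos'],s['eef_rot'],s['contact_force'],s['moment'],s['grip_width'],s['joint_pos'])
```

```text
18.5333 [0.5118112  0.00248135 0.0957589 ] [-3.14138061  0.44451543  0.05539397] [-6.4789772  -1.12727267  2.20769921] [-0.14131646  1.0046769   0.00693479] 0.013664426497587437 [-0.0591426   0.44348588  1.4128006  -0.04955905  1.72710768  1.45958677]
```

>>> {"op": "jog_arm", "data": {"moves": [[[0.0,0,-0.036,0,-0.083,0,1],[0.005,0,-0.071,0,-0.167,0,1],[0.014,0,-0.106,0,-0.25,0,1],[0.026,0,-0.139,0,-0.333,0,1],[0.041,0,-0.172,0,-0.417,0,1]]]}}

```text
time: 18.95
ee_pos: [0.5349, 0.0038, 0.1255]
eef_rot: [3.141, 0.879, 0.055]
contact_force: [-3.1, -2.0, 0.8]
grip_width: 0.0136
finger_force: 40.0
```

>>> {"op": "jog_arm", "data": {"moves": [[[0,0,0,0,0,0,1],[0,0,0,0,0,0,1]]]}}

```text
time: 19.12
ee_pos: [0.534, 0.0037, 0.121]
eef_rot: [-3.141, 0.882, 0.056]
contact_force: [-1.4, 0.1, -6.8]
grip_width: 0.0136
finger_force: 40.0
```

>>> {"op": "jog_arm", "data": {"moves": [[[0.003,0,-0.036,0,-0.083,0,1],[0.008,0,-0.071,0,-0.167,0,1],[0.008,0,-0.071,0,-0.167,0,1],[0.008,0,-0.071,0,-0.167,0,1]]]}}

```text
time: 19.45
ee_pos: [0.5459, 0.0044, 0.127]
eef_rot: [-3.14, 1.055, 0.057]
contact_force: [1.7, 0.7, -15.2]
grip_width: 0.0137
finger_force: 40.0
```

>>> {"op": "jog_arm", "data": {"moves": [[[0,0,0,0,0,0,1],[0,0,0,0,0,0,1],[0,0,0,0,0,0,1],[0,0,0,0,0,0,1],[0,0,0,0,0,0,1]]]}}

```text
time: 19.87
ee_pos: [0.5479, 0.0045, 0.1314]
eef_rot: [-3.141, 1.041, 0.057]
contact_force: [5.9, 1.9, -26.7]
grip_width: 0.0134
finger_force: 40.0
```

Run:
```python
from h import *
s=robot.sense();print(s['time'],s['ee_pos'],s['eef_rot'],s['contact_force'],s['grip_width'],s['dq'])
S=cam('side');I=cv2.imread('pics/home.png')[:,:,::-1]
# pin/deck check without a picture: compare left deck part and pin with the after-release state
g=cv2.resize(S[0][165:320,235:355],None,fx=3.3,fy=3.3,interpolation=2).astype(int); h=I[:,I.shape[1]//2:].astype(int)
d=np.abs(g-h[:g.shape[0],:g.shape[1]]).mean(2); print((cv2.resize(d,(24,31),interpolation=cv2.INTER_AREA)).astype(int))
print((proj(S,[[.556,-.161,.098],[.556,-.161,.058]])-[235,165])*.2)
```

```text
19.8667 [0.54793565 0.00445348 0.13140978] [-3.1409842   1.04113144  0.05651106] [  5.94256774   1.94630489 -26.67317468] 0.013440487176611242 [ 1.28248806e-03  5.22155163e-04  8.09550567e-04 -1.27124851e-03
 -2.80695461e-04 -9.74607065e-05]
[[ 12  49  75  31  25  29  12  23  23  32 101 105  72  99 105 105 106 106
  106  98  40  75 102  93]
 [ 20  60  43  20  22  17  17  23  23  40 106 105  61 100 107 107 107 106
  105  94  43  86 105  75]
 [ 40  75  62  58  90  29  21  22  23  49 102  90  58 101 106  79  82 104
  105  97  42  51  81  49]
 [ 81 135 125 145 155  85  25  22  20  29  34  26  10  72  78  42  79 101
   90  80  50  53  56  21]
 [ 84 137 125 133 134  95  69  70  66  50  27  24   4  27  35  42  37  49
   53  49  48  48  49  48]
 [ 94 136 128 138 125  77  70  70  71  72  66  51  10  26  56  69  70  70
   69  68  68  67  67  68]
 [ 90 113 115 140 130  73  72  71  71  71  64  53  43  48  45  49  69  69
   68  67  67  67  67  68]
 [117  98 108 108 118  71  35  39  53  65  61  60  58  56  34  38  70  69
   69  68  68  69  67  67]
 [141 145 122 105  91  67  73  71  21  17  34  55 
[... 1628 characters left out ...]
 18  19  18
   17  22  22  23  22  22]
 [ 22  23  20  18  18  19  19  19  19  18  19  19  18  18  19  18  18  17
   18  22  22  23  22  22]
 [ 23  23  18  16  15  16  16  17  16  18  18  18  18  18  19  19  19  17
   19  22  22  22  22  22]
 [ 23  23  19  13  13  14  14  14  15  15  14  15  15  15  15  15  16  15
   19  22  22  22  22  23]
 [ 23  23  22  20  19  18  17  16  15  14  13  13  13  13  13  14  14  14
   21  23  23  23  22  23]
 [ 23  23  23  23  23  23  23  22  23  22  22  22  21  20  18  18  17  18
   22  23  22  23  23  23]
 [ 22  22  23  23  23  23  22  23  23  23  23  23  23  23  22  22  22  22
   22  23  22  23  23  23]]
[[12.55379572  2.93093637]
 [12.49166542  5.47685879]]
```

The load is purely radial (27 N towards the hinge). I'll move about 3 mm towards the hinge along tool x to relieve it.

>>> {"op": "jog_arm", "data": {"moves": [[[0.008,0,0,0,0,0,1],[0.016,0,0,0,0,0,1],[0.016,0,0,0,0,0,1],[0.016,0,0,0,0,0,1],[0.016,0,0,0,0,0,1]]]}}

```text
time: 20.33
ee_pos: [0.5487, 0.0045, 0.1315]
eef_rot: [3.141, 1.048, 0.055]
contact_force: [-1.3, -0.5, -5.6]
grip_width: 0.0139
finger_force: 40.0
```

>>> {"op": "jog_arm", "data": {"moves": [[[0,0,0,0,0,0,1],[0,0,0,0,0,0,1],[0,0,0,0,0,0,1],[0,0,0,0,0,0,1]]]}}

```text
time: 20.67
ee_pos: [0.5486, 0.0045, 0.1314]
eef_rot: [3.141, 1.049, 0.055]
contact_force: [-3.7, 0.0, 3.1]
grip_width: 0.0137
finger_force: 40.0
```

Run:
```python
from h import *
s=robot.sense();print(s['time'],s['ee_pos'],s['eef_rot'],s['contact_force'],s['grip_width'])
S=cam('side'); g=cv2.cvtColor(S[0],cv2.COLOR_RGB2GRAY); print(g[174:200,288:308:1])
```

```text
20.6667 [0.54859064 0.00450385 0.13140806] [3.14124819 1.04886654 0.05454684] [-3.70295853e+00  1.39135370e-03  3.14570526e+00] 0.013698844563674446
[[210 208 208 206 206 205 204 206 206 206 206 204 205 206 207 208 208 208
  209 206]
 [209 210 209 206 203 203 205 205 206 206 206 205 207 205 207 205 208 209
  208 208]
 [208 209 209 207 207 205 206 207 208 207 207 205 206 205 206 205 208 209
  210 207]
 [208 208 209 209 207 207 207 207 205 201 198 198 200 202 204 206 208 209
  209 207]
 [208 209 209 210 208 207 203 197 186 171 164 168 179 193 200 205 209 209
  209 206]
 [208 209 210 210 208 203 192 166 138 114 103 112 135 165 189 202 207 209
  208 206]
 [208 208 210 210 209 200 172 128  82  53  43  54  86 130 172 198 206 207
  207 206]
 [207 209 208 209 207 194 156  99  48  21  18  24  59 110 161 193 204 205
  206 206]
 [205 207 208 208 206 194 153  91  35  15   6  18  45 100 157 191 203 205
  206 206]
 [205 207 208 209 208 194 154  92  35  13  12  18  41  99 156 192 203 205
  206 208]
 [208 209 208 207 208 192 152  89  32  11  12  19  45 101 160 195 205 206
  206 207]
 [207 207 207 20
[... 559 characters left out ...]
  83  85
   83  86]
 [ 96  87  85  82  79  70  51  29  13  17  14  15  29  51  69  78  83  84
   84  84]
 [ 93  88  84  83  81  73  56  35  19  18  12  17  33  54  70  81  84  85
   85  86]
 [ 94  87  84  84  81  74  62  53  35  25  23  32  44  63  74  80  83  83
   85  86]
 [ 93  87  84  83  82  79  74  65  56  48  48  52  62  71  78  80  83  85
   85  84]
 [ 89  86  85  84  84  81  79  76  73  69  70  72  74  77  82  82  83  85
   85  85]
 [ 89  84  85  86  84  84  81  80  78  79  80  79  79  80  81  84  85  85
   85  83]
 [ 89  86  88  86  85  84  85  82  81  82  82  81  83  82  85  85  85  85
   83  82]
 [ 90  85  86  86  85  86  85  85  83  82  84  84  84  85  83  86  85  85
   84  84]]
```

The pin is unchanged: its grip spans rows 179–195, the same as after release. The cap is held at about 60° with low forces, so I'll hand in.

```bash
python3 -c "
from rig import robot
print(robot.hand_in())"
```

```text
the job is handed in; nothing more can be done
None
```

The job is handed in, with no verdict returned: the pin is home in the ear and released, all three bolts were tapped left to right, and the middle one sank about 6 mm; its cap is held open at about 60° by its tab.

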